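# Feed a glass slide and present its frosted end

## Task

Pull the sprung post of the slide feeder out until it is level with the raised mark on its scale, pause there about half a second, then let it spring back home: this pushes the two glass slides out from under their hoods. Take the slide in the lane next to the post, find its frosted end by the small notched corner, and finish while holding it still in the gripper about 15 cm above the middle of the light pad, label face up, tipped about 40 degrees lengthwise so that the frosted end is the upper one. Leave the other slide lying in its lane and do not disturb the phone, the dropper bottle or the screwdriver.

Things in the scene. Friction and masses are not known exactly. Their poses are not given: they have to be found in the camera images.
- feeder: two-lane slide feeder fixed to the bench, base 235 x 250 x 5 mm. Origin on the bench under the hooded slide of the lane next to the post; x points from the open ledges to the hooded rear, y towards post and scale, z up. Lane centre lines at y = 0 (next to the post) and y = -95 mm. Clear-roofed hoods, each 62 mm wide, top at z = 53 mm, cover x from -48 to 76 mm
- ledge (a point): on the rails of the lane next to the post, where its slide's middle comes to lie (within 8 mm) when the post is pulled to the mark: x = -94, y = 0, z = 35 mm of the feeder. Pushers drive both slides out to here and leave them as the post returns. The rails (together 32 mm wide, bare from x = -48 to -148 mm) are narrower than the slides, which overhang 9 mm each side
- pull (a joint): travel of the sprung post along the feeder's -x, m: 0 home, 0.095 level with the mark, 0.115 end stop. The spring pulls it home with about 2 N at home and 7.5 N at the mark
- pull_post (a point): on the axis of the upright black post, 12 mm below its top (68 mm above the bench), a good height to grip. The post is 18 mm across, stands from 8 to 80 mm above the bench, 39 mm clear of the hood and moves with the pull; at home it is at x = 50, y = 70 mm of the feeder
- mark (a point): top of the raised mark, a 4 x 14 mm fin standing to 34 mm above the bench on the steel scale beside the post's path, at x = -45, y = 99 mm of the feeder; the post's axis is level with it when both have the same x in the feeder's frame
- slide_a: flat glass slide 90 x 50 x 5 mm, 56 g. One end (24 mm) is frosted as the label and has a 10 mm square notch in one corner. Origin: middle of the underside; x lengthwise to the frosted, notched end, y across to the notched corner, z out of the label face. Two alike, face up, one in either lane of the feeder (which one varies), notched ends pointing opposite ways
- slide_b: flat glass slide 90 x 50 x 5 mm, 56 g. One end (24 mm) is frosted as the label and has a 10 mm square notch in one corner. Origin: middle of the underside; x lengthwise to the frosted, notched end, y across to the notched corner, z out of the label face. Two alike, face up, one in either lane of the feeder (which one varies), notched ends pointing opposite ways
- light_pad: flat square light pad fixed to the bench, 120 x 120 x 8 mm, grey with a white panel. Origin at the middle of its underside
- phone: bystander: black phone lying flat, 72 x 150 x 8 mm, origin at the middle of its underside, long side along y
- dropper: bystander: small upright white bottle, 36 mm across, 100 mm tall, origin at the middle of its underside
- driver: bystander: screwdriver lying on the bench along its x
Mind the look-alikes: they are no part of the job. There is more than one size of the light_pad; the job needs the smallest.

How it is judged (in metres and radians):
On the way, in this order (a step that is already met when the one before it is completed fails the run):
1. the post is pulled level with the mark and kept there (value of joint pull between 0.087 and 0.103 m), for 0.3 s.
2. the post has sprung back home (value of joint pull below 0.01 m), for 0.1 s.
At the end, for the whole second after the job is handed in: Near-lane slide gripped and still, its middle within 50 mm of over the pad's middle and 90 to 260 mm above the bench, label face up, sloping 25 to 65 degrees with the notched end uppermost, touching neither pad nor feeder; other slide flat in its lane; post home (within 10 mm) (value of joint pull below 0.01 m and ((contact force between the fingers and slide_a above 1 N and horizontal distance between slide_a and light_pad below 0.05 m and height (world z) of slide_a between 0.09 and 0.26 m and angle between slide_a's own x axis and vertical between 0.436 and 1.134 rad and angle between slide_a's own z axis and vertical below 1.2 rad and linear speed of slide_a below 0.03 m/s and contact force between slide_a and feeder below 0.05 N and contact force between slide_a and light_pad below 0.05 N and y of slide_b in the frame of feeder between -0.115 and -0.075 m and x of slide_b in the frame of feeder between -0.13 and 0.02 m and z of slide_b in the frame of feeder between 0.03 and 0.04 m and angle between slide_b's own z axis and vertical below 0.1 rad) or (contact force between the fingers and slide_b above 1 N and horizontal distance between slide_b and light_pad below 0.05 m and height (world z) of slide_b between 0.09 and 0.26 m and angle between slide_b's own x axis and vertical between 0.436 and 1.134 rad and angle between slide_b's own z axis and vertical below 1.2 rad and linear speed of slide_b below 0.03 m/s and contact force between slide_b and feeder below 0.05 N and contact force between slide_b and light_pad below 0.05 N and y of slide_a in the frame of feeder between -0.115 and -0.075 m and x of slide_a in the frame of feeder between -0.13 and 0.02 m and z of slide_a in the frame of feeder between 0.03 and 0.04 m and angle between slide_a's own z axis and vertical below 0.1 rad))); the arm keeps its last pose, push and grip.
It fails at once if the phone disturbed (moved over 30 mm) (distance of phone from where it was at the start of the episode above 0.03 m).
It fails at once if the dropper bottle disturbed (moved over 30 mm) (distance of dropper from where it was at the start of the episode above 0.03 m).
It fails at once if the screwdriver disturbed (moved over 30 mm) (distance of driver from where it was at the start of the episode above 0.03 m).
It also fails if it takes over 54 s, if anything falls off the work surface, if the arm or the gripper's body presses on something with over 40 N, if the wrist force passes 120 N, or if a joint passes its speed limit or range.

## Robot

A 6-joint arm with a two-finger parallel gripper is mounted at the origin on the work surface. World frame = base frame: x ahead of the robot, y to its left, z up, the work surface at z = 0. Lengths are in mm, angles in degrees, forces in N, time in s.
With the tool pointing down it reaches from about 350 to 850 mm from the base axis. Payload 8.1 kg.
Tool frame: the origin (TCP) lies midway between the tips of the shut fingers; the grasp point (between the pads) lies 19 mm behind it; z points along the fingers, y is the line along which they close (so a half turn about z gives the same grasp; the last joint's range is limited). The gripper opens to 85 mm and grips with 20 to 120 N. Pads are 22 mm wide; open, the fingers measure 114 mm over their backs; the gripper's body (76 mm by 85 mm) begins 54 mm behind the grasp point. The pads swing forward as they close: fully open they stand 13 mm farther back than shut.
Start: joints at [61.398, 7.471, 85.268, -0, 87.261, -4.893], TCP at [241.235, 549.373, 231.292] pointing down, gripper open.
Joint ranges: [-169.43, 169.43], [-51.17, 129.36], [1.28, 143.12], [-76.62, 256.62], [0, 156.53], [-152.29, 152.29]. Speed limits (degrees/s): [136.94, 136.94, 159.86, 180, 180, 180].

## Interface

Orientations are given as [roll, pitch, yaw] about the fixed x, y, z axes, in that order (R = Rz(yaw) Ry(pitch) Rx(roll)).
In Python, from bench import sense, snapshot, camera_params, hand_in, masks_of, pinpoint gives the robot as it stands.
- The arm moves only by the tool step_arm, never from a script. Its argument "targets" is a list of rows, each an object with "angular": the turn, a rotation vector about the tool's x, y, z scaled (see below), a list of three; "dp": the shift along the tool's x, y, z scaled (see below), a list of three; "fingers": the closure, from 0 (fully open) to 1 (shut). A call has exactly 8 rows; each row is the pose to reach, as a shift and turn from the pose commanded when the call began, along the tool's axes at that moment, turning the shorter way round; what a row does not reach only later rows make up. The controller multiplies each number of a shift by 0.2 m and each number of a turn by 180 degrees. A row lasts 1/8 s, in which the tool goes at most 62.5 mm and 10.7 degrees, less where a joint would pass 70% of its speed; a pose out of reach is approached as far as the arm can. A call with a number of a shift or a turn outside -1 to 1 is refused whole. A call with a gripper value outside its range is refused whole. The fingers move at their own pace and stop on an object; "newtons" is the grip in N (left out, the last holds). Time passes only in rows, so rows that repeat a pose let the fingers close, or fill a call up. It gives the time, the measured TCP pose, the force, the opening and the grip force at its end, in the units of the state.
- sense(): the state, without advancing time (a new reading comes with each control period).
- snapshot(name): name is "side" or "top" or "wrist"; returns the picture (420x560x3 uint8, blue, green, red); there is no depth.
- camera_params(name): a dict with "vfov" (degrees; the focal length in pixels is half the picture's height over the tangent of half this angle, whatever the lens; pixels are square), "cx", "cy" (the principal point, pixels), "R" (3x3) and "t" (3): a world point X has camera coordinates R X + t. Camera axes: x right, y down, z forward; pixel columns grow to the right and rows downward; lengths in mm; the calibration is good to about 2 mm. The wrist camera is an equidistant fisheye: a pixel r from the principal point sees the ray r / f radians off the axis. A picture is of the moment at which its call begins: read the wrist's pose just before it. camera_params takes no time and is no camera call; for the wrist camera it gives the pose at the moment of the call.
- hand_in(): hands the job in; it is judged then, once.
Trained networks look in the newest picture that a camera, given by its name, has taken for a name from the list of things; names that differ only in an ending like _2 or _b are one class to them, and where a whole thing is asked for, a point or a joint stands for the part that bears it (a point fixed in the world has none). Each returns a list of dicts, best first, with "conf" (0 to 1); they miss things now and then, are a little off and sometimes report something else, mostly with a low value. They report only what shows in the picture. A call takes as long as a camera call. They do not tell look-alikes from the thing itself.
- masks_of(camera, label): "pixels" (420x560 bool, what is visible of it) and "at" ([column, row] in pixels, amid what is visible of it).
- pinpoint(camera, label): "at" ([column, row] in pixels: a listed point, or the origin of a listed thing).
The state is a dict: "time": time; "joint_pos": joint angles; "qd": joint speeds; "joint_efforts": joint torques, N m; "tool_pos": TCP position; "tcp_rot": TCP orientation; "ft_force": force on the tool from outside, world axes, zero at the start; "wrist_torque": the same for the moment, N m; "finger_gap": finger opening in mm; "grip_force": force on a finger pad.
Only numpy, scipy, OpenCV 4.12 (cv2) and the standard library are available. Lean on these libraries where they do the work, as an engineer would, in place of code of your own. Each camera call takes 0.05 s, during which the arm holds its last target. There are 200 camera calls.

## Working session

There is one attempt and no reset: what is moved stays moved. The work goes in short steps, Python scripts to look and compute and a tool call to move; the robot and the scene stay as the last step left them, time stands still between calls to the robot, and variables do not carry over. Pictures are saved under pics/ and viewed, at most 10 in all, crops included, and the job is handed in when it is done.

Besides the shell and the picture viewer there is one more tool, called after "Request:" by a JSON object that holds its "name" and its "arguments", one argument or row to a line. step_arm: Moves the arm, as the interface text tells. Its arguments: {"type":"object","properties":{"targets":{"type":"array","items":{"type":"object","properties":{"angular":{"type":"array","items":{"type":"number","minimum":-1,"maximum":1}},"dp":{"type":"array","items":{"type":"number","minimum":-1,"maximum":1}},"fingers":{"type":"number"}}}},"newtons":{"type":"number"}},"required":["targets"]}

```bash
mkdir -p pics
cat > h.py <<'E'
import numpy as np, cv2
from scipy.spatial.transform import Rotation as Ro
from bench import *
def ray(cam,uv,P=None):
    P=P or camera_params(cam); R=np.array(P['R']);t=np.array(P['t'])
    f=210/np.tan(np.radians(P['vfov']/2)); d=(np.array(uv)-[P['cx'],P['cy']])
    if cam=='wrist':
        r=np.hypot(*d); th=r/f; v=np.r_[d/max(r,1e-9)*np.sin(th),np.cos(th)]
    else: v=np.r_[d/f,1]
    return -R.T@t, R.T@v
def onz(cam,uv,z,P=None):
    o,v=ray(cam,uv,P); return o+v*(z-o[2])/v[2]
def tri(a,b):
    (o1,v1),(o2,v2)=a,b
    s=np.linalg.lstsq(np.c_[v1,-v2],o2-o1,rcond=None)[0]
    p,q=o1+v1*s[0],o2+v2*s[1]; return (p+q)/2,np.linalg.norm(p-q)
E
python3 - <<'E'
from h import *
np.set_printoptions(precision=1,suppress=True)
a=snapshot('top');b=snapshot('side')
cv2.imwrite('pics/t.png',a);cv2.imwrite('pics/s.png',b)
D={}
Z=dict(pull_post=68,mark=34,ledge=35,feeder=0,light_pad=0,slide_a=30,phone=0,dropper=0,driver=0)
for l,z in Z.items():
    for d in pinpoint('top',l)[:4]: print('top',l,round(d['conf'],2),np.array(d['at']),onz('top',d['at'],z))
for l,z in Z.items():
    if l in('pull_post','mark','ledge','light_pad','slide_a','dropper'):
        for d in pinpoint('side',l)[:3]: print('side',l,round(d['conf'],2),np.array(d['at']),onz('side',d['at'],z))
for d in masks_of('top','light_pad'): print(d['conf'],d['at'],d['pixels'].sum())
print(sense())
E
```

```text
top pull_post 0.45 [304.2 211.1] [560.  -51.7  68. ]
top mark 0.7 [299.7 247.6] [463.3 -39.7  34. ]
top ledge 0.93 [336.5 259.8] [ 430.1 -139.7   35. ]
top feeder 0.72 [329.  227.8] [ 520.2 -122.9    0. ]
top light_pad 0.63 [232.4 222.4] [536.  149.7   0. ]
top light_pad 0.62 [153.6 154.3] [733.7 380.2   0. ]
top light_pad 0.58 [162.5 280.2] [374.4 343.4   0. ]
top slide_a 0.75 [337.1 261.1] [ 426.6 -141.7   30. ]
top phone 0.77 [269.8 139.5] [775.9  44.6   0. ]
top dropper 0.5 [135.8 215.9] [555.1 425.1   0. ]
top driver 0.78 [441.8 210.3] [ 569.  -440.8    0. ]
side pull_post 0.69 [288.1 224.3] [563.4 -45.7  68. ]
side pull_post 0.54 [291.7 252.3] [ 497.7 -162.9   68. ]
side mark 0.92 [254.3 244.3] [463.8 -36.5  34. ]
side light_pad 0.93 [243.6 218.4] [533.1 149.9   0. ]
side light_pad 0.76 [169.9 205.6] [377.9 342.4   0. ]
side light_pad 0.56 [262.9 177.7] [724.  359.5   0. ]
side slide_a 0.47 [289.8 253.5] [ 522.2 -117.6   30. ]
side slide_a 0.37 [319.3 271.3] [ 540.4 -221.1   30. ]
side dropper 0.54 [209.8 181.9] [555.6 427.6   0. ]
0.82 [162.7, 281.2] 3160
0.72 [230.7, 222.6] 1840
0.65 [154.3, 159.1] 2916
{'time': 0.9, 'joint_pos': array([61.4,  7.5, 85.3,  0. , 87.3, -4.9]), 'qd': array([ 0.1, -0. ,  0. ,  0.1, -0.1,  0. ]), 'joint_efforts': array([ -0. , -56.9, -50.1,  -0. ,   0. ,   0. ]), 'tool_pos': array([241.2, 549.4, 231.3]), 'tcp_rot': array([180. ,  -0. , 156.3]), 'ft_force': array([ 0.2,  0.5, -0.3]), 'wrist_torque': array([ 0., -0., -0.]), 'grip_force': 0.0, 'finger_gap': 85.27727435296524}
```

View pics/t.png

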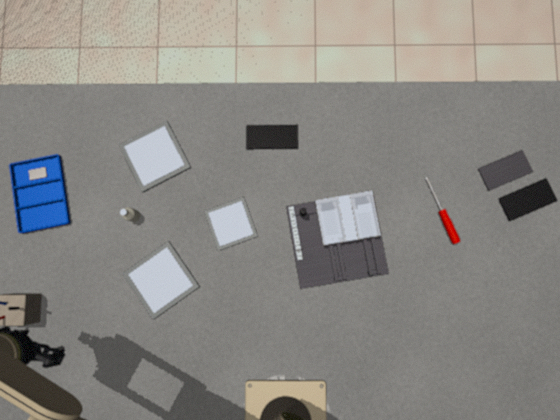

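View pics/s.png

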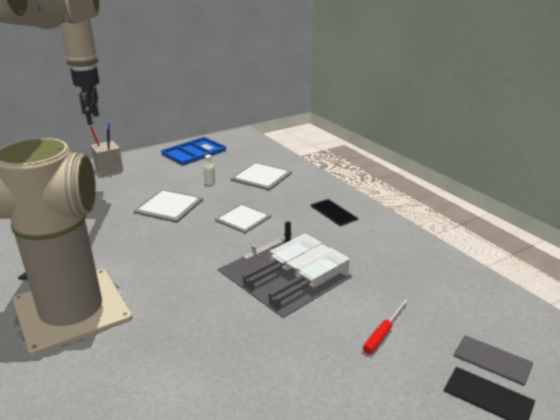

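The top picture shows the post at about [304,212], the mark at [298,248], the small pad at [231,223] and the larger pads at [155,157] and [162,280]. The side view agrees. Next I fit the feeder pose and work out the first move.

```bash
cat >> h.py <<'E'
np.set_printoptions(precision=2,suppress=True)
def goto(pos,rpy,n=1):
    s=sense();R=Ro.from_euler('xyz',s['tcp_rot'],degrees=True)
    d=R.inv().apply(np.array(pos)-s['tool_pos'])/200
    G=Ro.from_euler('xyz',rpy,degrees=True)
    print('dp',d.round(4),'ang',((R.inv()*G).as_rotvec(degrees=True)/180).round(4))
def F(x,y): # feeder -> world xy
    c,s=np.cos(np.radians(FY)),np.sin(np.radians(FY)); return np.array([FX+c*x-s*y,FZ+s*x+c*y])
E
python3 - <<'E'
from h import *
p,e=tri(ray('top',[304.2,211.1]),ray('side',[288.1,224.3]));print('post',p,e)
m,e=tri(ray('top',[299.7,247.6]),ray('side',[254.3,244.3]));print('mark',m,e)
A=np.array([[50,70],[-45,99],[-94,0],[0,0]]);B=np.array([p[:2],m[:2],[430.1,-139.7],[520.2,-122.9]])
a,b=A-A.mean(0),B-B.mean(0)
th=np.arctan2((a[:,0]*b[:,1]-a[:,1]*b[:,0]).sum(),(a*b).sum())
Rm=np.array([[np.cos(th),-np.sin(th)],[np.sin(th),np.cos(th)]]);t=B.mean(0)-Rm@A.mean(0)
print(np.degrees(th),t,(A@Rm.T+t-B))
open('h.py','a').write(f'FY,FX,FZ={np.degrees(th)},{t[0]},{t[1]}\n')
q=Rm@[50,70]+t
goto([q[0],q[1],200],[180,0,90+np.degrees(th)])
E
```

```text
post [559.49 -51.62  72.22] 0.009313282627618234
mark [462.81 -39.4   36.  ] 1.0306419785081213
8.874336102852578 [ 521.65 -126.72] [[ 0.76  1.78]
 [-0.89  3.56]
 [-1.32 -1.52]
 [ 1.45 -3.82]]
dp [-2.67 -2.1   0.16] ang [-0.   -0.    0.32]
```

Request:
{"name": "step_arm", "arguments": {
  "targets": [
    {"dp":[-1,-0.79,0]},
    {"dp":[-1,-0.79,0]},
    {"dp":[-1,-0.79,0]},
    {"dp":[-1,-0.79,0]},
    {"dp":[-1,-0.79,0]},
    {"dp":[-1,-0.79,0]},
    {"dp":[-1,-0.79,0]},
    {"dp":[-1,-0.79,0]}
  ]
}}

```text
validation failed for argument at $.ta...
```

Request:
{"name": "step_arm", "arguments": {
  "targets": [
    {"dp":[-1,-0.79,0]},
    {"dp":[-1,-0.79,0]},
    {"dp":[-1,-0.79,0]},
    {"dp":[-1,-0.79,0]},
    {"dp":[-1,-0.79,0]},
    {"dp":[-1,-0.79,0]},
    {"dp":[-1,-0.79,0]},
    {"dp":[-1,-0.79,0]}
  ]
}}

```text
validation failed for argument at $.ta...
```

Request:
{"name": "step_arm", "arguments": {
  "targets": [
    {"dp":[-0.67,-0.52,0],"angular":[0,0,0.32]},
    {"dp":[-0.67,-0.52,0],"angular":[0,0,0.32]},
    {"dp":[-0.67,-0.52,0],"angular":[0,0,0.32]},
    {"dp":[-0.67,-0.52,0],"angular":[0,0,0.32]},
    {"dp":[-0.67,-0.52,0],"angular":[0,0,0.32]},
    {"dp":[-0.67,-0.52,0],"angular":[0,0,0.32]},
    {"dp":[-0.67,-0.52,0],"angular":[0,0,0.32]},
    {"dp":[-0.67,-0.52,0],"angular":[0,0,0.32]}
  ]
}}

```text
validation failed for argument at $.ta...
```

Run:
```python
from h import *
s=sense();print(s['tool_pos'],s['tcp_rot'],s['joint_pos'])
P=camera_params('wrist');cv2.imwrite('pics/w1.png',snapshot('wrist'))
for l,z in dict(pull_post=68,mark=34,ledge=35,feeder=0,slide_a=30).items():
    for d in pinpoint('wrist',l)[:2]: print(l,round(d['conf'],2),np.array(d['at']),onz('wrist',d['at'],z,P))
print(F(50,70),F(-45,99),F(-94,0))
```

```text
[241.24 549.37 231.32] [180.    -0.   156.29] [61.4   7.47 85.27  0.   87.26 -4.89]
ledge 0.56 [ 29.4 394.9] [ 431.59 -141.31   35.  ]
[560.25 -49.84] [461.92 -35.84] [ 428.78 -141.22]
```

View pics/w1.png

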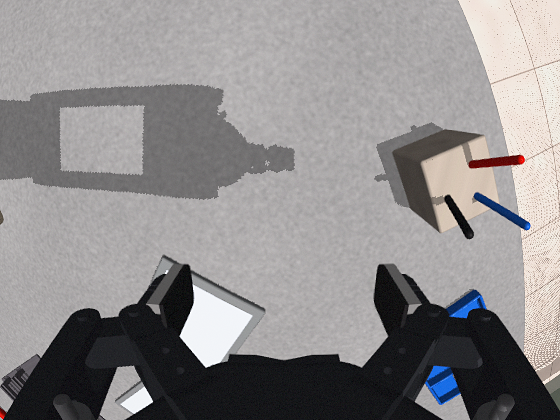

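The moves were refused because every row needs all its fields, so the picture still shows the start pose: a large pad at [210,310], the pen box and the tray. I'll resend with every field filled in.

Request:
{"name": "step_arm", "arguments": {
  "targets": [
    {"dp":[-1,-0.79,0],"angular":[0,0,0],"fingers":0},
    {"dp":[-1,-0.79,0],"angular":[0,0,0],"fingers":0},
    {"dp":[-1,-0.79,0],"angular":[0,0,0],"fingers":0},
    {"dp":[-1,-0.79,0],"angular":[0,0,0],"fingers":0},
    {"dp":[-1,-0.79,0],"angular":[0,0,0],"fingers":0},
    {"dp":[-1,-0.79,0],"angular":[0,0,0],"fingers":0},
    {"dp":[-1,-0.79,0],"angular":[0,0,0],"fingers":0},
    {"dp":[-1,-0.79,0],"angular":[0,0,0],"fingers":0}
  ]
}}

```text
time: 2.2
tool_pos: [360.1, 325.4, 231.2]
tcp_rot: [-180.0, -0.0, 156.4]
ft_force: [0.3, 0.2, -0.1]
finger_gap: 85.4
grip_force: 0.0
```

Request:
{"name": "step_arm", "arguments": {
  "targets": [
    {"dp":[-1,-0.79,0],"angular":[0,0,0],"fingers":0},
    {"dp":[-1,-0.79,0],"angular":[0,0,0],"fingers":0},
    {"dp":[-1,-0.79,0],"angular":[0,0,0],"fingers":0},
    {"dp":[-1,-0.79,0],"angular":[0,0,0],"fingers":0},
    {"dp":[-1,-0.79,0],"angular":[0,0,0],"fingers":0},
    {"dp":[-1,-0.79,0],"angular":[0,0,0],"fingers":0},
    {"dp":[-1,-0.79,0],"angular":[0,0,0],"fingers":0},
    {"dp":[-1,-0.79,0],"angular":[0,0,0],"fingers":0}
  ]
}}

```text
time: 3.2
tool_pos: [480.0, 100.6, 231.3]
tcp_rot: [180.0, -0.0, 156.4]
ft_force: [-0.5, -0.5, -0.3]
finger_gap: 85.7
grip_force: 0.0
```

Request:
{"name": "step_arm", "arguments": {
  "targets": [
    {"dp":[-0.67,-0.52,0],"angular":[0,0,0.32],"fingers":0},
    {"dp":[-0.67,-0.52,0],"angular":[0,0,0.32],"fingers":0},
    {"dp":[-0.67,-0.52,0],"angular":[0,0,0.32],"fingers":0},
    {"dp":[-0.67,-0.52,0],"angular":[0,0,0.32],"fingers":0},
    {"dp":[-0.67,-0.52,0],"angular":[0,0,0.32],"fingers":0},
    {"dp":[-0.67,-0.52,0],"angular":[0,0,0.32],"fingers":0},
    {"dp":[-0.67,-0.52,0],"angular":[0,0,0.32],"fingers":0},
    {"dp":[-0.67,-0.52,0],"angular":[0,0,0.32],"fingers":0}
  ]
}}

```text
time: 4.2
tool_pos: [561.3, -49.3, 231.3]
tcp_rot: [180.0, 0.0, 98.8]
ft_force: [-0.2, -0.6, -0.6]
finger_gap: 85.5
grip_force: 0.0
```

Run:
```python
from h import *
s=sense();print(s['time'],s['tool_pos'],s['tcp_rot'],s['joint_pos'])
P=camera_params('wrist');cv2.imwrite('pics/w2.png',snapshot('wrist'))
for l,z in dict(pull_post=68,mark=34,ledge=35,feeder=0,slide_a=30).items():
    for d in pinpoint('wrist',l)[:2]: print(l,round(d['conf'],2),np.array(d['at']),onz('wrist',d['at'],z,P))
print(F(50,70),F(-45,99),F(-94,0))
```

```text
4.2 [561.28 -49.28 231.34] [180.     0.    98.84] [-10.23   1.82  91.22  -0.    86.96 -19.07]
pull_post 0.65 [280.2 190.6] [558.82 -49.16  68.  ]
mark 0.67 [192.2 160.4] [460.53 -38.02  34.  ]
ledge 0.88 [163.3 242.6] [ 432.3  -139.46   35.  ]
feeder 0.86 [241.  237.6] [ 521.56 -131.65    0.  ]
[560.25 -49.84] [461.92 -35.84] [ 428.78 -141.22]
```

View pics/w2.png

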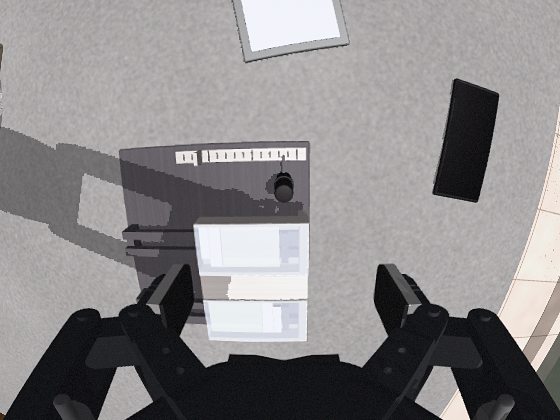

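The wrist view shows the post at [282,188], centred between the fingers, and the mark fin at [199,158]. The hood edges run about 1.5° off the tool axis, so the feeder yaw is about 10.3°. I'll go down and grip.

Request:
{"name": "step_arm", "arguments": {
  "targets": [
    {"dp":[0,-0.01,0.2],"angular":[0,0,-0.008],"fingers":0},
    {"dp":[0,-0.01,0.4],"angular":[0,0,-0.008],"fingers":0},
    {"dp":[0,-0.01,0.6],"angular":[0,0,-0.008],"fingers":0},
    {"dp":[0,-0.01,0.8],"angular":[0,0,-0.008],"fingers":0},
    {"dp":[0,-0.01,0.91],"angular":[0,0,-0.008],"fingers":0},
    {"dp":[0,-0.01,0.91],"angular":[0,0,-0.008],"fingers":1},
    {"dp":[0,-0.01,0.91],"angular":[0,0,-0.008],"fingers":1},
    {"dp":[0,-0.01,0.91],"angular":[0,0,-0.008],"fingers":1}
  ],
  "newtons": 60
}}

```text
time: 5.5
tool_pos: [560.7, -50.5, 51.1]
tcp_rot: [179.8, 0.1, 100.1]
ft_force: [-0.5, 0.8, -0.0]
finger_gap: 32.0
grip_force: 0.0
```

Request:
{"name": "step_arm", "arguments": {
  "targets": [
    {"dp":[0,0,0],"angular":[0,0,0],"fingers":1},
    {"dp":[0,0,0],"angular":[0,0,0],"fingers":1},
    {"dp":[0,0,0],"angular":[0,0,0],"fingers":1},
    {"dp":[0,0,0],"angular":[0,0,0],"fingers":1},
    {"dp":[0,0,0],"angular":[0,0,0],"fingers":1},
    {"dp":[0,0,0],"angular":[0,0,0],"fingers":1},
    {"dp":[0,0,0],"angular":[0,0,0],"fingers":1},
    {"dp":[0,0,0],"angular":[0,0,0],"fingers":1}
  ]
}}

```text
time: 6.5
tool_pos: [560.9, -50.3, 51.0]
tcp_rot: [179.8, 0.1, 100.1]
ft_force: [0.7, 0.8, 6.3]
finger_gap: 16.2
grip_force: 58.5
```

Run:
```python
from h import *
s=sense();print(s)
```

```text
{'time': 6.5, 'joint_pos': array([-10.35,  10.89, 101.15,   0.01,  67.77, -20.49]), 'qd': array([ 0.05,  0.13,  0.06, -0.16, -0.04, -0.03]), 'joint_efforts': array([ -0.5 , -50.77, -40.82,  -0.32,   0.34,  -0.01]), 'tool_pos': array([560.85, -50.32,  50.97]), 'tcp_rot': array([179.82,   0.06, 100.13]), 'ft_force': array([0.7 , 0.8 , 6.25]), 'wrist_torque': array([ 0.14, -0.15, -0.05]), 'grip_force': 58.534961342811584, 'finger_gap': 16.221383978994012}
```

Request:
{"name": "step_arm", "arguments": {
  "targets": [
    {"dp":[0,-0.06,0],"angular":[0,0,0],"fingers":1},
    {"dp":[0,-0.12,0],"angular":[0,0,0],"fingers":1},
    {"dp":[0,-0.18,0],"angular":[0,0,0],"fingers":1},
    {"dp":[0,-0.24,0],"angular":[0,0,0],"fingers":1},
    {"dp":[0,-0.3,0],"angular":[0,0,0],"fingers":1},
    {"dp":[0,-0.36,0],"angular":[0,0,0],"fingers":1},
    {"dp":[0,-0.42,0],"angular":[0,0,0],"fingers":1},
    {"dp":[0,-0.475,0],"angular":[0,0,0],"fingers":1}
  ]
}}

```text
time: 7.5
tool_pos: [468.2, -66.1, 51.0]
tcp_rot: [179.6, -0.0, 100.1]
ft_force: [9.0, 7.6, 1.9]
finger_gap: 16.2
grip_force: 59.9
```

Run:
```python
from h import *
s=sense();print(s['time'],s['tool_pos'],s['ft_force'],s['finger_gap'],np.linalg.norm(s['tool_pos'][:2]-[560.8,-50.3]))
P=camera_params('wrist');im=snapshot('wrist');cv2.imwrite('pics/w3.png',im)
for l,z in dict(pull_post=68,mark=34,slide_a=35).items():
    for d in pinpoint('wrist',l)[:2]: print(l,round(d['conf'],2),np.array(d['at']),onz('wrist',d['at'],z,P))
```

```text
7.5 [468.23 -66.07  51.  ] [9.02 7.63 1.9 ] 16.213617823922633 93.90668492639858
mark 0.87 [280.4 200.2] [462.06 -36.9   34.  ]
```

View pics/w3.png

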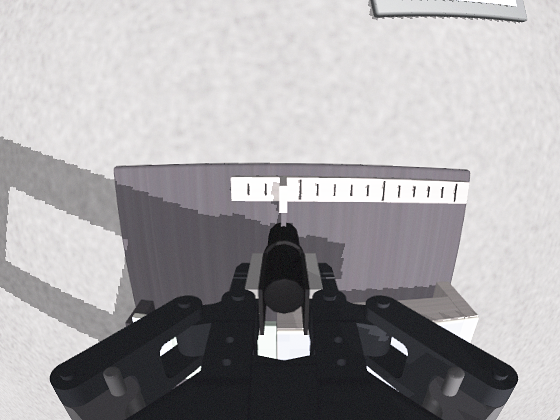

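The post and its pointer are level with the mark at [282,200]. Hold, then ride it back home.

Request:
{"name": "step_arm", "arguments": {
  "targets": [
    {"dp":[0,0,0],"angular":[0,0,0],"fingers":1},
    {"dp":[0,0,0],"angular":[0,0,0],"fingers":1},
    {"dp":[0,0,0],"angular":[0,0,0],"fingers":1},
    {"dp":[0,0,0],"angular":[0,0,0],"fingers":1},
    {"dp":[0,0.06,0],"angular":[0,0,0],"fingers":1},
    {"dp":[0,0.12,0],"angular":[0,0,0],"fingers":1},
    {"dp":[0,0.18,0],"angular":[0,0,0],"fingers":1},
    {"dp":[0,0.24,0],"angular":[0,0,0],"fingers":1}
  ]
}}

```text
time: 8.7
tool_pos: [515.2, -58.1, 51.0]
tcp_rot: [179.8, 0.0, 100.1]
ft_force: [1.4, 2.8, 6.4]
finger_gap: 16.5
grip_force: 60.4
```

Request:
{"name": "step_arm", "arguments": {
  "targets": [
    {"dp":[0,0.06,0],"angular":[0,0,0],"fingers":1},
    {"dp":[0,0.12,0],"angular":[0,0,0],"fingers":1},
    {"dp":[0,0.18,0],"angular":[0,0,0],"fingers":1},
    {"dp":[0,0.235,0],"angular":[0,0,0],"fingers":1},
    {"dp":[0,0.235,0],"angular":[0,0,0],"fingers":1},
    {"dp":[0,0.235,0],"angular":[0,0,0],"fingers":0},
    {"dp":[0,0.235,0],"angular":[0,0,0],"fingers":0},
    {"dp":[0,0.235,0],"angular":[0,0,0],"fingers":0}
  ]
}}

```text
time: 9.7
tool_pos: [558.8, -50.2, 49.0]
tcp_rot: [-180.0, -0.0, 100.1]
ft_force: [0.8, -0.6, -0.4]
finger_gap: 70.2
grip_force: 0.0
```

Request:
{"name": "step_arm", "arguments": {
  "targets": [
    {"dp":[0,0,0],"angular":[0,0,0],"fingers":0},
    {"dp":[0,0,0],"angular":[0,0,0],"fingers":0},
    {"dp":[0,0,-0.2],"angular":[0,0,0],"fingers":0},
    {"dp":[0,0,-0.4],"angular":[0,0,0],"fingers":0},
    {"dp":[0,0,-0.6],"angular":[0,0,0],"fingers":0},
    {"dp":[0,0,-0.75],"angular":[0,0,0],"fingers":0},
    {"dp":[0,0,-0.75],"angular":[0,0,0],"fingers":0},
    {"dp":[0,0,-0.75],"angular":[0,0,0],"fingers":0}
  ]
}}

```text
time: 10.7
tool_pos: [558.9, -50.1, 198.3]
tcp_rot: [-179.9, -0.0, 100.1]
ft_force: [-0.2, -0.2, 0.1]
finger_gap: 85.3
grip_force: 0.0
```

```bash
sed -i 's/^FY,FX,FZ=.*/FY,FX,FZ=9.5,522,-127/' h.py
python3 - <<'E'
from h import *
L=F(-94,0); print('ledge',L)
goto([L[0],L[1],180],[180,0,9.5])
E
```

```text
ledge [ 429.29 -142.51]
dp [-0.34 -0.72  0.09] ang [-0.   0.   0.5]
```

Request:
{"name": "step_arm", "arguments": {
  "targets": [
    {"dp":[-0.34,-0.72,0],"angular":[0,0,0.5],"fingers":0},
    {"dp":[-0.34,-0.72,0],"angular":[0,0,0.5],"fingers":0},
    {"dp":[-0.34,-0.72,0],"angular":[0,0,0.5],"fingers":0},
    {"dp":[-0.34,-0.72,0],"angular":[0,0,0.5],"fingers":0},
    {"dp":[-0.34,-0.72,0],"angular":[0,0,0.5],"fingers":0},
    {"dp":[-0.34,-0.72,0],"angular":[0,0,0.5],"fingers":0},
    {"dp":[-0.34,-0.72,0],"angular":[0,0,0.5],"fingers":0},
    {"dp":[-0.34,-0.72,0],"angular":[0,0,0.5],"fingers":0}
  ]
}}

```text
time: 11.7
tool_pos: [428.5, -142.0, 197.2]
tcp_rot: [-179.9, 0.2, 13.8]
ft_force: [-0.2, 0.4, 0.9]
finger_gap: 85.1
grip_force: 0.0
```

Run:
```python
from h import *
s=sense();print(s['time'],s['tool_pos'],s['tcp_rot'],s['joint_pos'])
P=camera_params('wrist');im=snapshot('wrist');cv2.imwrite('pics/w4.png',im)
for l,z in dict(pull_post=68,mark=34,slide_a=35,ledge=35).items():
    for d in pinpoint('wrist',l)[:2]: print(l,round(d['conf'],2),np.array(d['at']),onz('wrist',d['at'],z,P))
t=snapshot('top')
for d in pinpoint('top','pull_post')[:2]: print('post',d['conf'],onz('top',d['at'],68))
for d in pinpoint('top','slide_a')[:2]: print('slide',d['conf'],onz('top',d['at'],35))
cv2.imwrite('pics/t4.png',cv2.resize(t[170:310,250:420],None,fx=4,fy=4,interpolation=cv2.INTER_CUBIC))
```

```text
11.7 [ 428.47 -142.02  197.22] [-179.88    0.15   13.83] [-24.85 -15.01 110.32   0.    84.88  51.32]
pull_post 0.86 [211.6  28.2] [560.6  -47.97  68.  ]
mark 0.89 [183.6 133.8] [462.14 -34.93  34.  ]
slide_a 0.67 [376.6 197.3] [ 446.23 -233.61   35.  ]
slide_a 0.61 [286.4 189.8] [ 431.49 -144.65   35.  ]
ledge 0.39 [532.2 137.6] [ 565.17 -404.74   35.  ]
post 0.55 [566.49 -44.75  68.  ]
slide 0.64 [ 429.27 -142.36   35.  ]
```

View pics/w4.png

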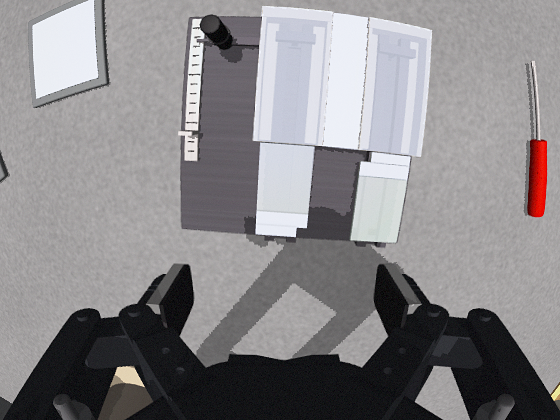

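View pics/t4.png

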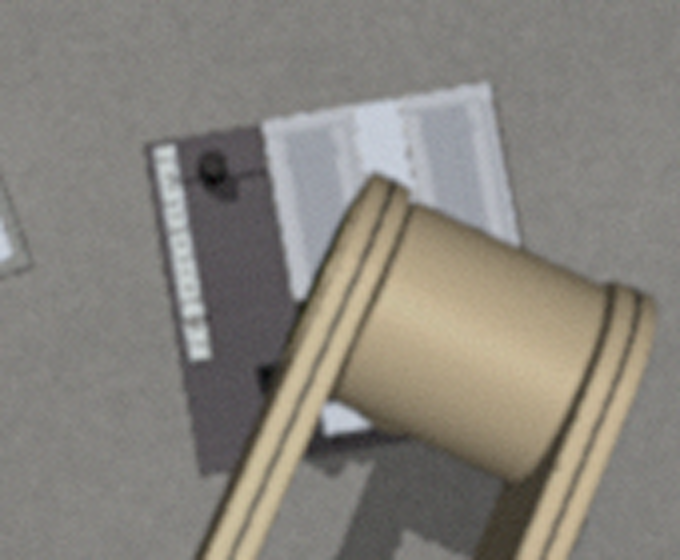

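The near slide's frosted band is at [283,220] with its notch at [302,233], so its frosted end points to -x, towards the base. The other slide's notch is at the far end, at [365,157]. The post is home. Now I'll grasp across the slide's width at its middle.

Run:
```python
from h import *
goto([430.5,-144,100],[180,0,9.5]); goto([430.5,-144,15],[180,0,9.5])
```

```text
dp [0.   0.01 0.49] ang [-0.    0.    0.03]
dp [0.   0.01 0.92] ang [-0.    0.    0.03]
```

Request:
{"name": "step_arm", "arguments": {
  "targets": [
    {"dp":[0,0.01,0.15],"angular":[0,0,0.024],"fingers":0},
    {"dp":[0,0.01,0.3],"angular":[0,0,0.024],"fingers":0},
    {"dp":[0,0.01,0.49],"angular":[0,0,0.024],"fingers":0},
    {"dp":[0,0.01,0.49],"angular":[0,0,0.024],"fingers":0},
    {"dp":[0,0.01,0.49],"angular":[0,0,0.024],"fingers":0},
    {"dp":[0,0.01,0.49],"angular":[0,0,0.024],"fingers":0},
    {"dp":[0,0.01,0.49],"angular":[0,0,0.024],"fingers":0},
    {"dp":[0,0.01,0.49],"angular":[0,0,0.024],"fingers":0}
  ]
}}

```text
time: 13.1
tool_pos: [430.4, -144.6, 102.0]
tcp_rot: [180.0, -0.1, 9.9]
ft_force: [0.1, 0.1, 0.3]
finger_gap: 85.7
grip_force: 0.0
```

Run:
```python
from h import *
s=sense();print(s['time'],s['tool_pos'],s['tcp_rot'])
P=camera_params('wrist');im=snapshot('wrist');cv2.imwrite('pics/w5.png',im)
for l,z in dict(slide_a=35,ledge=35).items():
    for d in pinpoint('wrist',l)[:2]: print(l,round(d['conf'],2),np.array(d['at']),onz('wrist',d['at'],z,P))
    for d in masks_of('wrist',l)[:2]: print('mask',l,round(d['conf'],2),np.array(d['at']),onz('wrist',d['at'],40,P))
goto([430.5,-144,15],[180,0,9.5])
```

```text
13.1 [ 430.44 -144.59  102.  ] [179.96  -0.06   9.87]
slide_a 0.91 [411. 226.] [ 445.41 -236.5    35.  ]
slide_a 0.73 [280.4 224.6] [ 430.76 -143.29   35.  ]
mask slide_a 0.9 [278.7 217.7] [ 437.06 -141.11   40.  ]
mask slide_a 0.56 [416.4 220.4] [ 451.49 -236.97   40.  ]
mask ledge 0.83 [296.7 106.4] [ 510.41 -139.83   40.  ]
dp [ 0.   -0.    0.43] ang [0. 0. 0.]
```

View pics/w5.png

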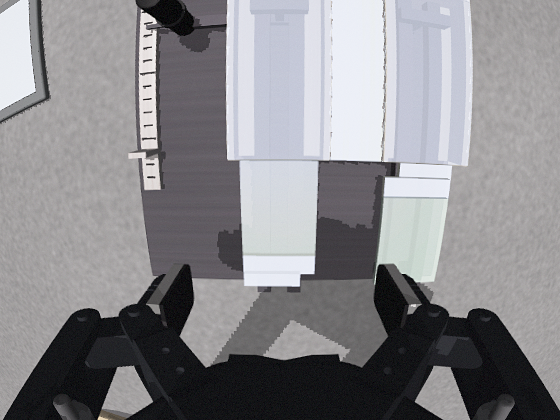

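The slide is centred between the fingers (edges at 242 and 317, notch at [308,280]). I'll go down and close.

Request:
{"name": "step_arm", "arguments": {
  "targets": [
    {"dp":[0,-0.004,0.12],"angular":[0,0,0],"fingers":0},
    {"dp":[0,-0.004,0.24],"angular":[0,0,0],"fingers":0},
    {"dp":[0,-0.004,0.36],"angular":[0,0,0],"fingers":0},
    {"dp":[0,-0.004,0.43],"angular":[0,0,0],"fingers":0},
    {"dp":[0,-0.004,0.43],"angular":[0,0,0],"fingers":0},
    {"dp":[0,-0.004,0.43],"angular":[0,0,0],"fingers":1},
    {"dp":[0,-0.004,0.43],"angular":[0,0,0],"fingers":1},
    {"dp":[0,-0.004,0.43],"angular":[0,0,0],"fingers":1}
  ],
  "newtons": 50
}}

```text
time: 14.35
tool_pos: [430.8, -144.0, 16.7]
tcp_rot: [179.9, -0.1, 9.9]
ft_force: [-1.2, 1.0, 5.1]
finger_gap: 48.7
grip_force: 51.0
```

Request:
{"name": "step_arm", "arguments": {
  "targets": [
    {"dp":[0,0,0],"angular":[0,0,0],"fingers":1},
    {"dp":[0,0,0],"angular":[0,0,0],"fingers":1},
    {"dp":[0,0,0],"angular":[0,0,0],"fingers":1},
    {"dp":[0,0,0],"angular":[0,0,0],"fingers":1},
    {"dp":[0,0,0],"angular":[0,0,0],"fingers":1},
    {"dp":[0,0,-0.04],"angular":[0,0,0],"fingers":1},
    {"dp":[0,0,-0.08],"angular":[0,0,0],"fingers":1},
    {"dp":[0,0,-0.12],"angular":[0,0,0],"fingers":1}
  ]
}}

```text
time: 15.35
tool_pos: [430.1, -143.7, 40.2]
tcp_rot: [180.0, -0.0, 9.9]
ft_force: [0.6, -0.3, 0.3]
finger_gap: 48.6
grip_force: 51.7
```

Gripped and lifted. Compute the carry.

Run:
```python
from h import *
G=Ro.from_euler('xyz',[180,40,15.6],degrees=True)
tcp=np.array([535,150,155])+G.apply([0,0,21.5]); print(tcp,G.apply([-1,0,0]))
s=sense()
up=s['tool_pos']+[0,0,160]
goto(up,s['tcp_rot']); goto(tcp,[180,40,15.6]); goto([tcp[0],tcp[1],up[2]],[180,0,15.6])
```

```text
[521.69 146.28 138.53] [-0.74 -0.21  0.64]
dp [ 0.   0.  -0.8] ang [0. 0. 0.]
dp [ 0.7  -1.35 -0.49] ang [-0.01 -0.22 -0.03]
dp [ 0.7  -1.35 -0.8 ] ang [ 0.   -0.   -0.03]
```

Request:
{"name": "step_arm", "arguments": {
  "targets": [
    {"dp":[0,0,-0.1],"angular":[0,0,0],"fingers":1},
    {"dp":[0,0,-0.2],"angular":[0,0,0],"fingers":1},
    {"dp":[0,0,-0.3],"angular":[0,0,0],"fingers":1},
    {"dp":[0,0,-0.4],"angular":[0,0,0],"fingers":1},
    {"dp":[0,0,-0.5],"angular":[0,0,0],"fingers":1},
    {"dp":[0,0,-0.6],"angular":[0,0,0],"fingers":1},
    {"dp":[0,0,-0.7],"angular":[0,0,0],"fingers":1},
    {"dp":[0,0,-0.7],"angular":[0,0,0],"fingers":1}
  ]
}}

```text
time: 16.35
tool_pos: [431.0, -144.1, 181.4]
tcp_rot: [179.9, -0.2, 9.9]
ft_force: [0.4, -0.6, -0.9]
finger_gap: 48.8
grip_force: 51.7
```

Move halfway level, then the rest with the tilt.

Request:
{"name": "step_arm", "arguments": {
  "targets": [
    {"dp":[0.06,-0.12,0],"angular":[0,0,0],"fingers":1},
    {"dp":[0.12,-0.24,0],"angular":[0,0,0],"fingers":1},
    {"dp":[0.18,-0.36,0],"angular":[0,0,0],"fingers":1},
    {"dp":[0.24,-0.48,0],"angular":[0,0,0],"fingers":1},
    {"dp":[0.3,-0.6,0],"angular":[0,0,0],"fingers":1},
    {"dp":[0.36,-0.72,0],"angular":[0,0,0],"fingers":1},
    {"dp":[0.42,-0.84,0],"angular":[0,0,0],"fingers":1},
    {"dp":[0.42,-0.84,0],"angular":[0,0,0],"fingers":1}
  ]
}}

```text
time: 17.35
tool_pos: [483.4, 37.7, 178.2]
tcp_rot: [-180.0, 0.1, 10.0]
ft_force: [0.2, -0.9, -0.6]
finger_gap: 49.0
grip_force: 51.8
```

Request:
{"name": "step_arm", "arguments": {
  "targets": [
    {"dp":[0.05,-0.08,0],"angular":[0,-0.04,-0.004],"fingers":1},
    {"dp":[0.1,-0.16,0.02],"angular":[0,-0.08,-0.01],"fingers":1},
    {"dp":[0.15,-0.24,0.04],"angular":[0,-0.12,-0.015],"fingers":1},
    {"dp":[0.2,-0.35,0.07],"angular":[0,-0.16,-0.02],"fingers":1},
    {"dp":[0.25,-0.44,0.12],"angular":[-0.005,-0.19,-0.025],"fingers":1},
    {"dp":[0.28,-0.51,0.2],"angular":[-0.01,-0.22,-0.03],"fingers":1},
    {"dp":[0.28,-0.51,0.2],"angular":[-0.01,-0.22,-0.03],"fingers":1},
    {"dp":[0.28,-0.51,0.2],"angular":[-0.01,-0.22,-0.03],"fingers":1}
  ]
}}

```text
time: 18.35
tool_pos: [521.7, 145.6, 139.4]
tcp_rot: [-179.8, 39.6, 15.5]
ft_force: [0.1, 0.0, 0.6]
finger_gap: 48.8
grip_force: 51.8
```

Run:
```python
from h import *
s=sense();print(s['time'],s['tool_pos'],s['tcp_rot'],s['grip_force'],s['finger_gap'],s['joint_pos'])
G=Ro.from_euler('xyz',s['tcp_rot'],degrees=True);print('slide',s['tool_pos']-G.apply([0,0,21.5]))
a=snapshot('side');t=snapshot('top')
for d in pinpoint('top','slide_a')[:2]: print('slide',d['conf'],onz('top',d['at'],35),onz('top',d['at'],150))
for d in pinpoint('top','pull_post')[:1]: print('post',d['conf'],onz('top',d['at'],68))
b=np.hstack([cv2.resize(a[100:310,130:350],(400,382)),cv2.resize(t[170:310,200:400],(400,382))])
cv2.imwrite('pics/f.png',b)
```

```text
18.35 [521.67 145.57 139.37] [-179.83   39.58   15.51] 51.77252769470215 48.76661984901063 [ 11.69  41.31  60.64  -2.55 117.55  85.88]
slide [534.89 149.17 155.94]
slide 0.65 [ 433.54 -232.31   35.  ] [ 431.31 -214.52  150.  ]
slide 0.54 [545.06 170.38  35.  ] [533.55 154.68 150.  ]
post 0.56 [562.96 -48.77  68.  ]
```

View pics/f.png

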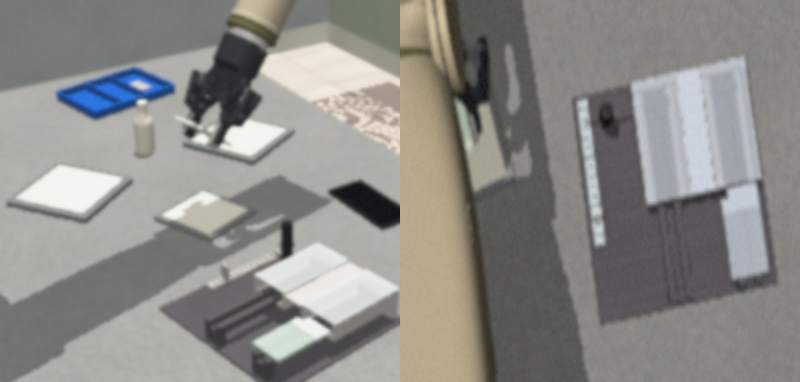

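The side crop shows the slide held over the small pad, white frosted end upper at [185,122]. The other slide is in its lane and the post is home. Settle, then hand in.

Request:
{"name": "step_arm", "arguments": {
  "targets": [
    {"dp":[0,0,0],"angular":[0,0,0],"fingers":1},
    {"dp":[0,0,0],"angular":[0,0,0],"fingers":1},
    {"dp":[0,0,0],"angular":[0,0,0],"fingers":1},
    {"dp":[0,0,0],"angular":[0,0,0],"fingers":1},
    {"dp":[0,0,0],"angular":[0,0,0],"fingers":1},
    {"dp":[0,0,0],"angular":[0,0,0],"fingers":1},
    {"dp":[0,0,0],"angular":[0,0,0],"fingers":1},
    {"dp":[0,0,0],"angular":[0,0,0],"fingers":1}
  ]
}}

```text
time: 19.55
tool_pos: [521.5, 146.4, 139.3]
tcp_rot: [-179.8, 39.6, 15.6]
ft_force: [0.5, -0.7, -0.7]
finger_gap: 48.9
grip_force: 51.8
```

```bash
python3 -c "
from bench import *
print(hand_in())"
```

```text
the job is handed in; nothing more can be done
None
```

I handed the job in at about 19.6 s (the verdict was not shown): the near-lane slide is held still about 15 cm above the small light pad, tipped about 40° with its frosted end up, the post is home, and the other slide is in its lane.

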